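# Feel the end float of two conveyor rollers and set the faulty one aside

## Robot

A 6-joint arm with a two-finger parallel gripper is mounted at the origin on the work surface. World frame = base frame: x ahead of the robot, y to its left, z up, the work surface at z = 0. Lengths are in m, angles in degrees, forces in N, time in s.
With the tool pointing down it reaches from about 0.4 to 0.825 m from the base axis. Payload 7 kg.
Tool frame: the origin (TCP) lies midway between the tips of the shut fingers; the grasp point (between the pads) lies hold_point_z behind it (hold_point_z is the distance from the TCP to the grasp point, in m); z points along the fingers, y is the line along which they close (so a half turn about z gives the same grasp; the last joint's range is limited). The gripper opens to 88 mm and grips with 3 to 60 N. Pads are 19 mm wide; open, the fingers measure 130 mm over their backs; the gripper's body (78 mm by 193 mm) begins 47 mm behind the grasp point.
Start: joints at [89.387, 20.546, 0.682, 0, -70.136, -16.507], TCP at [0.199, 0.645, 0.227] pointing down, gripper open.
Joint ranges: [-176.03, 176.03], [-82.01, 121.73], [-58.28, 71.71], [-173.87, 95.51], [-174.79, -0.11], [-173.66, 173.66]. Speed limits (degrees/s): [136.94, 136.94, 172.46, 180, 180, 180].

## Interface

Orientations are given as [roll, pitch, yaw] about the fixed x, y, z axes, in that order (R = Rz(yaw) Ry(pitch) Rx(roll)).
In Python, from plant import * gives the robot as it stands.
- The arm moves only by the tool step_arm, never from a script. Its argument "steps" is a list that holds one entry, the list of rows, each a list of 6 numbers: the shift along the tool's x, y, z scaled (see below), then the turn, a rotation vector about the tool's x, y, z scaled (see below). In form: [[[tx, ty, tz, wx, wy, wz], ...]]. A call has 1 to 20 rows; each row is the pose to reach, as a shift and turn from the pose commanded when the call began, along the tool's axes at that moment; what a row does not reach only later rows make up. The controller multiplies each number of a shift by 100 mm and each number of a turn by 0.5 rad. A row lasts 1/10 s, in which the tool goes at most 50 mm and 8.59 degrees, less where a joint would pass 70% of its speed; a pose out of reach is approached as far as the arm can. A call with a number of a shift or a turn outside -1 to 1 is refused whole. A call with a gripper value outside its range is refused whole. "jaw" is the closure in counts, from 0 (fully open) to 255 (shut), set as the call begins (left out, the last holds). The fingers move at their own pace and stop on an object; the grip force is fixed at half the most. Time passes only in rows, so rows that repeat a pose let the fingers close. It gives the time, the measured TCP pose, the force, the opening and the grip force at its end, in the units of the state.
- get_obs(): the state, without advancing time (a new reading comes with each control period).
- snapshot(name): name is "scene" or "top" or "wrist"; returns (picture, depth): 400x640x3 uint8, red, green, blue; 400x640 float32, m along the optical axis (not along the pixel's ray), 0 where there is no reading.
- calibration(name): a dict with "mtx" (3x3 intrinsics, pixels), "dist" ([k1, k2, p1, p2, k3] as OpenCV has them; the pictures are not rectified), "rvec" (rotation vector, rad) and "tvec" (3), from world to camera coordinates, as OpenCV has them. Camera axes: x right, y down, z forward; pixel columns grow to the right and rows downward; lengths in m; the calibration is good to about 2 mm. A picture is of the moment at which its call begins: read the wrist's pose just before it. calibration takes no time and is no camera call; for the wrist camera it gives the pose at the moment of the call.
- close_job(): hands the job in; it is judged then, once.
The state is a dict: "clock": time; "joint_pos": joint angles; "qvel": joint speeds; "tau": joint torques, N m; "tool_pos": TCP position; "orientation": TCP orientation; "force": force on the tool from outside, world axes, zero at the start; "moment": the same for the moment, N m; "opening": finger opening in m; "gripper_force": force on a finger pad.
Only numpy, scipy, OpenCV 4.12 (cv2) and the standard library are available. Lean on these libraries where they do the work, as an engineer would, in place of code of your own. Each camera call takes 0.05 s, during which the arm holds its last target. There are 200 camera calls.

## Task

Two conveyor rollers lie in the cradle, and one of them has lost the clip that limits its axle's end float. Check one roller completely and then the other: draw its axle towards you until it is firmly against its stop, then push it away firmly against the other stop and leave it pushed in; hold about 12 N for half a second at each stop and never press with more than 18 N. Then lay the roller with the much larger float down in the grey tray, leave the sound one in the cradle, both with their axles still pushed in, and let the other things on the bench be.

Things in the scene. Friction and masses are not known exactly. Their poses are not given: they have to be found in the camera images.
- roller_a: Conveyor roller lying level in a berth of the cradle: steel tube 50 mm across, 110 mm long, black end caps, 0.47 kg with its axle. Origin: centre of the tube, on its axis, 72 mm above the table in the cradle; x along the tube, away from the robot; z up. To lift it, grip the tube by its middle (free all round from x = -27 to 27 mm). Sound: about 5 mm float from stop to stop; clip lost: about 15 mm. Either may be the faulty one.
- roller_b: Conveyor roller lying level in a berth of the cradle: steel tube 50 mm across, 110 mm long, black end caps, 0.47 kg with its axle. Origin: centre of the tube, on its axis, 72 mm above the table in the cradle; x along the tube, away from the robot; z up. To lift it, grip the tube by its middle (free all round from x = -27 to 27 mm). Sound: about 5 mm float from stop to stop; clip lost: about 15 mm. Either may be the faulty one.
- axle_a (a joint): Position in m of the axle of roller_a along its bearings: grows as it is drawn towards the robot (the roller's -x). Zero is no special point; it starts between its stops, whose values are not given. It drags with 1 to 2 N and stays where it is left. Before the load at a stop rises, the whole roller may shift 1 mm each way in the cradle at 2 to 5 N.
- axle_b (a joint): Position in m of the axle of roller_b along its bearings: grows as it is drawn towards the robot (the roller's -x). Zero is no special point; it starts between its stops, whose values are not given. It drags with 1 to 2 N and stays where it is left. Before the load at a stop rises, the whole roller may shift 1 mm each way in the cradle at 2 to 5 N.
- seat_a (a joint): How far, in m, the bearings of roller_a are pressed along the tube against their wave springs (10 N per mm; 0 unloaded, positive towards the robot, sprung back when let go): they give only when the axle is pressed on a stop. Under 7 N (0.7 mm) does not count as felt, over 18 N (1.8 mm) spoils the bearings. It reads too coarsely to judge the load by.
- seat_b (a joint): How far, in m, the bearings of roller_b are pressed along the tube against their wave springs (10 N per mm; 0 unloaded, positive towards the robot, sprung back when let go): they give only when the axle is pressed on a stop. Under 7 N (0.7 mm) does not count as felt, over 18 N (1.8 mm) spoils the bearings. It reads too coarsely to judge the load by.
- axle_a_tip (a point): Centre of the near (robot-side) end face of the axle of roller_a: plain round steel axle, 12 mm thick, 206 mm long, level, 72 mm above the table, 36 to 60 mm out of either end of the tube, depending on where it is in its float. Axes as the roller's (x away from the robot). Its outer 28 mm are always free to grip from above; it does not turn in the tube.
- axle_b_tip (a point): Centre of the near (robot-side) end face of the axle of roller_b: plain round steel axle, 12 mm thick, 206 mm long, level, 72 mm above the table, 36 to 60 mm out of either end of the tube, depending on where it is in its float. Axes as the roller's (x away from the robot). Its outer 28 mm are always free to grip from above; it does not turn in the tube.
- cradle: Fixed aluminium plate 150 x 240 x 12 mm with two berths (y = -60 and 60 mm), each with two black Y-shaped saddles (x = -45 to -27 and 27 to 45 mm, 68 mm high) under the tube and an upright steel plate at each end (inner faces at x = -56 and 56 mm, 4 mm thick, 30 mm wide, 64 mm high) that holds the tube lengthways. Origin: centre of its underside on the table; x along the rollers, z up.
- tray: Fixed shallow grey tray, open on top, 260 x 170 x 30 mm, walls and floor 4 mm thick. Round ribs along x at y = -54, -18, 18 and 54 mm stand 4 mm above its floor and keep a roller from rolling: one laid along x at y = 0 has its axis 29 mm above the table. Origin: centre of its underside on the table; x along its length, z up.
- old_bearing: Bystander: steel bearing ring, 32 mm in diameter, 10 mm thick, lying in the +x, +y corner of the tray. Origin: centre of its underside.
- clip_dish: Bystander: small steel bowl 68 mm wide, 26 mm high, between cradle and tray. Origin: centre of its underside.
- wrench: Bystander: steel wrench 170 mm long, lying between cradle and tray. Origin: underside, near its middle.
- spare_axle: Bystander: loose steel axle, 12 mm in diameter, 200 mm long, lying at the robot's side of the mat. Origin: underside, at its middle.
- power_driver: Bystander: orange and black electric screwdriver, 230 mm long, 48 mm high, lying at the robot's side of the mat. Origin: underside, near its middle.
- oil_bottle: Bystander: white bottle with black cap, 42 mm wide, 120 mm high, at the back of the bench. Origin: centre of its underside.

How it is judged:
By the outcome, as a careful person would: the job done as asked, in the order asked, and still so for the second after the job is handed in, with the robot touching nothing.
It also fails if it takes over 72 s, if anything falls off the work surface, if the arm or the gripper's body presses on something with over 40 N, if the wrist force passes 120 N, or if a joint passes its speed limit or range.

## Working session

There is one attempt and no reset: what is moved stays moved. The work goes in short steps, Python scripts to look and compute and a tool call to move; the robot and the scene stay as the last step left them, time stands still between calls to the robot, and variables do not carry over. Pictures are saved under pics/ and viewed, at most 10 in all, crops included, and the job is handed in when it is done.

Besides the shell and the picture viewer there is one more tool, called after "Emit:" as name(argument=value, ...) on one line, values as JSON. step_arm: Moves the arm, as the interface text tells. Its arguments: {"type":"object","properties":{"steps":{"type":"array","items":{"type":"array","items":{"type":"array","items":{"type":"number","minimum":-1,"maximum":1}}}},"jaw":{"type":"number"}},"required":["steps"]}

```bash
ls; mkdir -p pics; python3 - <<'E'
from plant import *
import cv2,numpy as np
o=get_obs();print(o)
for n in("scene","top"):
    p,d=snapshot(n);cv2.imwrite(f"pics/{n}0.png",p[:,:,::-1]);np.savez(f"pics/{n}0.npz",p=p,d=d)
    c=calibration(n);print(n,c);print(d[200,320])
E
```

```text
pics
{'clock': 0.0, 'joint_pos': array([ 8.93861261e+01,  2.05920133e+01,  6.34747539e-01, -2.03510713e-02,
       -7.01349645e+01, -1.65058360e+01]), 'qvel': array([ 0.0622295 ,  0.0235144 ,  0.02185776, -0.17542434, -0.04678794,
        0.03239306]), 'tau': array([ 7.88056550e-04, -5.82728219e+01,  2.93041205e+01,  6.99707374e+00,
        6.96711868e-03, -1.66646969e-04]), 'tool_pos': array([0.19859157, 0.6446266 , 0.22562282]), 'orientation': array([ 1.79906135e+02, -7.86347903e-03, -1.71266342e+01]), 'force': array([ 0.27999201,  0.72204678, -0.01709235]), 'moment': array([-0.03684843, -0.00180782,  0.03954365]), 'gripper_force': 0.0, 'opening': 0.08765523862942784}
scene {'mtx': array([[371.92796431,   0.        , 313.46309147],
       [  0.        , 371.92796431, 198.03614247],
       [  0.        ,   0.        ,   1.        ]]), 'dist': array([-0.07277558,  0.        ,  0.        ,  0.        ,  0.        ]), 'rvec': array([ 2.08515837,  1.05781125, -0.46583915]), 'tvec': array([-0.33702827, -0.25124153,  1.14337135])}
0.85695416
top {'mtx': array([[499.09310006,   0.        , 319.08028955],
       [  0.        , 499.09310006, 191.39737582],
       [  0.        ,   0.        ,   1.        ]]), 'dist': array([0.00298076, 0.        , 0.        , 0.        , 0.        ]), 'rvec': array([ 2.03834782, -2.19102885,  0.22326121]), 'tvec': array([0.01017663, 0.57864513, 1.10677704])}
1.2220072
```

View pics/scene0.png

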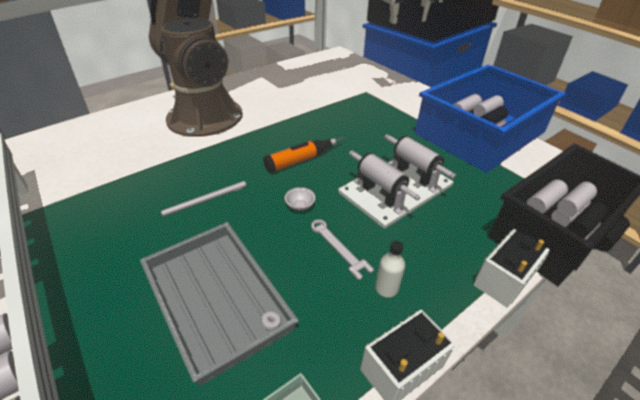

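View pics/top0.png

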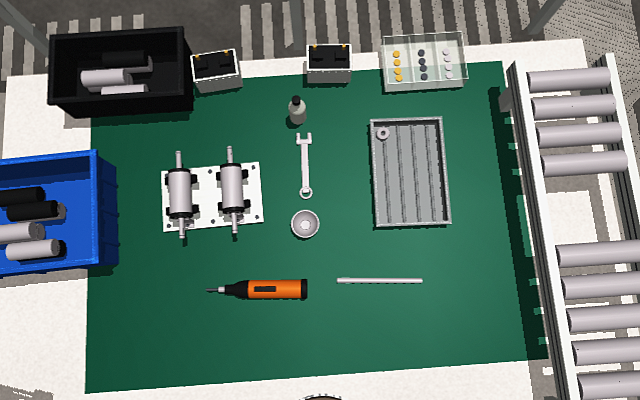

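The top picture shows the cradle with two rollers: near axle tips at about (182,237) and (233,236), tubes centred at (180,193) and (232,186). The tray is centred at about (411,172), and the ring sits in its far left corner at (382,132). The dish (305,224), wrench (305,165) and bottle (297,110) stand between them. The scene view agrees.

```bash
cat > h.py <<'E'
import numpy as np,cv2
from plant import *
def cloud(c,d):
    h,w=d.shape;u,v=np.meshgrid(np.arange(w),np.arange(h))
    n=cv2.undistortPoints(np.stack([u,v],-1).reshape(-1,1,2).astype(float),c["mtx"],c["dist"]).reshape(h,w,2)
    P=np.dstack([n*d[...,None],d]);R=cv2.Rodrigues(c["rvec"])[0]
    W=(P-c["tvec"].ravel())@R; W[d<=0]=np.nan
    return W
def ray(c,uv,z):
    n=cv2.undistortPoints(np.array(uv,float).reshape(-1,1,2),c["mtx"],c["dist"]).reshape(-1,2)
    R=cv2.Rodrigues(c["rvec"])[0];D=np.c_[n,np.ones(len(n))]@R;C=-R.T@c["tvec"].ravel()
    return C+D*((z-C[2])/D[:,2])[:,None]
E
python3 - <<'E'
from h import *
f=np.load("pics/top0.npz");c=calibration("top");W=cloud(c,f["d"]);p=f["p"]
print("table z",np.nanmedian(W[300:350,150:200,2]))
np.set_printoptions(precision=4,suppress=True)
# plate
hsv=cv2.cvtColor(p,cv2.COLOR_RGB2HSV)
def rect(m,z,name):
    cs,_=cv2.findContours(m.astype(np.uint8),cv2.RETR_EXTERNAL,cv2.CHAIN_APPROX_NONE);k=max(cs,key=cv2.contourArea)
    X=ray(c,k.reshape(-1,2),z)[:,:2].astype(np.float32);print(name,cv2.minAreaRect(X))
green=(hsv[...,1]>120)&(hsv[...,0]>55)&(hsv[...,0]<95)
for n,(r0,r1,c0,c1),z in(("cradle",(140,245,145,275),.012),("tray",(105,235,355,465),.030),("dish",(205,245,285,325),.026),("wrench",(126,203,285,320),.005),("axle",(270,290,330,430),.012),("driver",(270,310,200,315),.03),("bottle",(90,128,280,312),.1)):
    m=np.zeros(p.shape[:2],bool);m[r0:r1,c0:c1]=~green[r0:r1,c0:c1];rect(m,z,n)
for n,(c0,c1) in(("left",(162,203)),("right",(210,255))):
    Q=W[140:245,c0:c1].reshape(-1,3)
    t=Q[(Q[:,2]>.088)&(Q[:,2]<.105)];print(n,"tube",len(t),t.mean(0),t.min(0),t.max(0))
    a=Q[(Q[:,2]>.071)&(Q[:,2]<.082)]
    mx=t[:,0].mean()
    for s,b in(("near",a[a[:,0]<mx-.063]),("far",a[a[:,0]>mx+.063])):print(s,len(b),b.mean(0),b[:,0].min(),b[:,0].max())
E
```

```text
table z 0.0022876282869319763
cradle ((0.6095508933067322, 0.23010605573654175), (0.22069446742534637, 0.24313879013061523), 1.5228890180587769)
tray ((0.6214935183525085, -0.25363051891326904), (0.18138910830020905, 0.2702968418598175), 88.04691314697266)
dish ((0.5101031064987183, 0.007594384253025055), (0.06748998165130615, 0.06794925779104233), 22.529468536376953)
wrench ((0.6596927642822266, 0.0003206860274076462), (0.037911247462034225, 0.16930004954338074), 87.02426147460938)
axle ((0.3657539486885071, -0.15722376108169556), (0.20194551348686218, 0.013867989182472229), 85.87503051757812)
driver ((0.366728276014328, 0.1305103302001953), (0.23279012739658356, 0.042963624000549316), 85.87191772460938)
bottle ((0.7678592801094055, 0.006839767098426819), (0.07215437293052673, 0.04056664928793907), 1.1035807132720947)
left tube 869 [0.592  0.2863 0.0957] [0.5361 0.2649 0.088 ] [0.6483 0.3096 0.1033]
near 89 [0.5092 0.285  0.0778] 0.48936487022330705 0.5282469629844266
far 72 [0.6762 0.2891 0.0782] 0.6551280597358707 0.6940039432827543
right tube 850 [0.5953 0.1672 0.0957] [0.5405 0.1434 0.088 ] [0.652  0.1907 0.1036]
near 90 [0.5113 0.1654 0.078 ] 0.492314802115933 0.5312813400748525
far 73 [0.6776 0.1703 0.0781] 0.6583164607651286 0.6978549522053523
```

```bash
python3 - <<'E'
from h import *
import plant
np.set_printoptions(precision=4,suppress=True)
print([n for n in dir(plant) if n[0]!='_'], getattr(plant,"hold_point_z",None))
f=np.load("pics/top0.npz");c=calibration("top");W=cloud(c,f["d"])
Z=W[...,2]-.0022
Q=W[105:235,355:465];z=Z[105:235,355:465]
m=(z>.024)&(z<.034)
print("tray rim",cv2.minAreaRect(Q[m][:,:2].astype(np.float32)))
g=W.reshape(-1,3)
for x0,x1,y0,y1 in((.2,.65,.4,.65),(.2,.45,.3,.65),(.2,.4,.2,.4)):
    s=(g[:,0]>x0)&(g[:,0]<x1)&(g[:,1]>y0)&(g[:,1]<y1);print(np.nanmax(g[s,2]))
b=g[(g[:,2]>.04)&(g[:,1]>.38)&(g[:,1]<.7)&(g[:,0]>.1)&(g[:,0]<.8)];print("bin",b.min(0),b.max(0))
E
```

```text
['PlanningError', 'calibration', 'close_job', 'get_obs', 'hold_point_z', 'snapshot'] 0.0188
tray rim ((0.6211750507354736, -0.2546465992927551), (0.1796390414237976, 0.26936274766921997), 88.01636505126953)
0.13817108435505907
0.13817108435505907
0.036303492360210014
bin [0.4339 0.4493 0.04  ] [0.6959 0.6999 0.1383]
```

Emit:
step_arm(steps=[[[0.3, 0.3, 0, 0, 0, -0.2], [0.7, 0.7, 0, 0, 0, -0.45], [1, 1, 0, 0, 0, -0.65], [1, 1, 0, 0, 0, -0.65]]], jaw=0)

```text
clock: 0.5
tool_pos: [0.2664, 0.5154, 0.2269]
orientation: [179.9, 0.0, 1.5]
force: [-0.4, 1.8, 1.0]
opening: 0.088
gripper_force: 0.0
```

Emit:
step_arm(steps=[[[0.35, 0.35, 0, 0, 0, 0], [0.8, 0.8, 0, 0, 0, 0], [0.8, 0.8, 0, 0, 0, 0]]])

```text
clock: 0.8
tool_pos: [0.3487, 0.4394, 0.2265]
orientation: [180.0, 0.0, 1.4]
force: [0.7, -0.2, 0.5]
opening: 0.0877
gripper_force: 0.0
```

Emit:
step_arm(steps=[[[0.4, 0.4, 0, 0, 0, 0], [0.8, 0.8, 0, 0, 0, 0], [0.8, 0.8, 0, 0, 0, 0]]])

```text
clock: 1.1
tool_pos: [0.4309, 0.3617, 0.2263]
orientation: [180.0, 0.0, 1.3]
force: [0.1, 0.3, 0.3]
opening: 0.0877
gripper_force: 0.0
```

```bash
python3 - <<'E'
from h import *
np.set_printoptions(precision=4,suppress=True)
o=get_obs();print(o["clock"],o["tool_pos"],o["orientation"],o["force"],o["joint_pos"])
E
```

```text
1.1 [0.4309 0.3617 0.2263] [179.9505   0.0158   1.341 ] [0.0776 0.2759 0.2553] [ 59.9514  10.0463 -13.7248   0.0134 -66.2794  31.3842]
```

Emit:
step_arm(steps=[[[0.35, 0.4, 0.2, 0, 0, 0], [0.7, 0.78, 0.5, 0, 0, 0], [0.7, 0.78, 0.7, 0, 0, 0], [0.7, 0.78, 0.7, 0, 0, 0], [0.7, 0.78, 0.7, 0, 0, 0]]])

```text
clock: 1.6
tool_pos: [0.501, 0.2882, 0.1562]
orientation: [179.9, 0.0, 1.5]
force: [-0.4, 0.5, 1.2]
opening: 0.0877
gripper_force: 0.0
```

```bash
python3 - <<'E'
from h import *
np.set_printoptions(precision=4,suppress=True)
o=get_obs();print(o["clock"],o["tool_pos"],o["orientation"],o["force"])
c=calibration("wrist");p,d=snapshot("wrist");cv2.imwrite("pics/w1.png",p[:,:,::-1])
W=cloud(c,d);np.savez("pics/w1.npz",W=W,p=p)
g=W.reshape(-1,3);s=(g[:,2]>.070)&(g[:,2]<.085)&(abs(g[:,1]-.285)<.02)&(g[:,0]<.528);b=g[s]
print(len(b)); 
if len(b): print(b.mean(0),b.min(0),b.max(0))
E
```

```text
1.6 [0.501  0.2882 0.1562] [179.9308   0.0448   1.456 ] [-0.4083  0.5141  1.165 ]
785
[0.5088 0.2863 0.0765] [0.4885 0.2799 0.0716] [0.528  0.2923 0.0797]
```

View pics/w1.png

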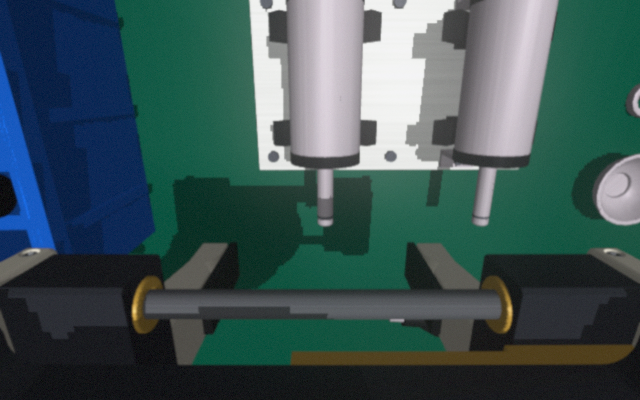

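The wrist picture shows the left axle at column 325 with its tip at row 225. It lies midway between the fingers, within about 2 mm. Going down.

Emit:
step_arm(steps=[[[0.01, 0.022, 0.2, 0, 0, 0], [0.01, 0.022, 0.5, 0, 0, 0], [0.01, 0.022, 0.8, 0, 0, 0], [0.01, 0.022, 1, 0, 0, 0], [0.01, 0.022, 1, 0, 0, 0], [0.01, 0.022, 1, 0, 0, 0], [0.01, 0.022, 1, 0, 0, 0]]])

```text
clock: 2.35
tool_pos: [0.5029, 0.2876, 0.0586]
orientation: [-179.9, -0.1, 1.6]
force: [-0.3, -0.1, 0.3]
opening: 0.0874
gripper_force: 0.0
```

Emit:
step_arm(steps=[[[0, 0, 0.02, 0, 0, 0], [0, 0, 0.02, 0, 0, 0], [0, 0, 0.02, 0, 0, 0], [0, 0, 0.02, 0, 0, 0], [0, 0, 0.02, 0, 0, 0], [0, 0, 0.02, 0, 0, 0], [0, 0, 0.02, 0, 0, 0], [0, 0, 0.02, 0, 0, 0], [0, 0, 0.02, 0, 0, 0], [0, 0, 0.02, 0, 0, 0]]], jaw=255)

```text
clock: 3.35
tool_pos: [0.5021, 0.286, 0.0546]
orientation: [-180.0, -0.0, 1.5]
force: [-0.2, -0.2, 0.2]
opening: 0.0132
gripper_force: 0.0
```

Emit:
step_arm(steps=[[[0, 0, 0, 0, 0, 0], [0, 0, 0, 0, 0, 0], [0, 0, 0, 0, 0, 0], [0, 0, 0, 0, 0, 0]]])

```text
clock: 3.75
tool_pos: [0.502, 0.2859, 0.0545]
orientation: [180.0, 0.0, 1.5]
force: [0.1, -1.5, 0.2]
opening: 0.0111
gripper_force: 30.0
```

Emit:
step_arm(steps=[[[-0.005, 0, 0, 0, 0, 0], [-0.01, 0, 0, 0, 0, 0], [-0.015, 0, 0, 0, 0, 0], [-0.015, 0, 0, 0, 0, 0], [-0.015, 0, 0, 0, 0, 0]]])

```text
clock: 4.25
tool_pos: [0.5006, 0.2859, 0.0546]
orientation: [-180.0, -0.0, 1.5]
force: [1.3, -0.2, 0.7]
opening: 0.011
gripper_force: 30.0
```

Emit:
step_arm(steps=[[[-0.005, 0, 0, 0, 0, 0], [-0.01, 0, 0, 0, 0, 0], [-0.015, 0, 0, 0, 0, 0], [-0.015, 0, 0, 0, 0, 0], [-0.015, 0, 0, 0, 0, 0]]])

```text
clock: 4.75
tool_pos: [0.4994, 0.2861, 0.0547]
orientation: [-180.0, -0.0, 1.5]
force: [3.9, -0.6, -0.9]
opening: 0.0108
gripper_force: 30.0
```

Emit:
step_arm(steps=[[[-0.003, 0, 0, 0, 0, 0], [-0.007, 0, 0, 0, 0, 0], [-0.007, 0, 0, 0, 0, 0], [-0.007, 0, 0, 0, 0, 0]]])

```text
clock: 5.15
tool_pos: [0.4987, 0.2861, 0.0547]
orientation: [-180.0, -0.0, 1.5]
force: [5.1, -2.0, -0.5]
opening: 0.0106
gripper_force: 30.0
```

Emit:
step_arm(steps=[[[-0.003, 0, 0, 0, 0, 0], [-0.006, 0, 0, 0, 0, 0], [-0.006, 0, 0, 0, 0, 0], [-0.006, 0, 0, 0, 0, 0]]])

```text
clock: 5.55
tool_pos: [0.4985, 0.2862, 0.0549]
orientation: [-180.0, -0.1, 1.5]
force: [6.1, -1.5, -1.4]
opening: 0.011
gripper_force: 30.0
```

Emit:
step_arm(steps=[[[-0.003, 0, 0, 0, 0, 0], [-0.006, 0, 0, 0, 0, 0], [-0.006, 0, 0, 0, 0, 0], [-0.006, 0, 0, 0, 0, 0]]])

```text
clock: 5.95
tool_pos: [0.4983, 0.2863, 0.055]
orientation: [-180.0, -0.1, 1.5]
force: [8.5, -2.0, -1.5]
opening: 0.0111
gripper_force: 30.0
```

Emit:
step_arm(steps=[[[-0.003, 0, 0, 0, 0, 0], [-0.005, 0, 0, 0, 0, 0], [-0.005, 0, 0, 0, 0, 0], [-0.005, 0, 0, 0, 0, 0]]])

```text
clock: 6.35
tool_pos: [0.4982, 0.2864, 0.0551]
orientation: [-179.9, -0.1, 1.5]
force: [10.0, -2.3, -2.9]
opening: 0.0109
gripper_force: 30.0
```

Emit:
step_arm(steps=[[[-0.004, 0, 0, 0, 0, 0], [-0.008, 0, 0, 0, 0, 0], [-0.008, 0, 0, 0, 0, 0], [-0.008, 0, 0, 0, 0, 0], [-0.008, 0, 0, 0, 0, 0], [-0.008, 0, 0, 0, 0, 0], [-0.008, 0, 0, 0, 0, 0], [-0.008, 0, 0, 0, 0, 0]]])

```text
clock: 7.15
tool_pos: [0.4979, 0.2865, 0.0552]
orientation: [-179.9, -0.2, 1.5]
force: [12.5, -2.5, -2.3]
opening: 0.0107
gripper_force: 30.0
```

Emit:
step_arm(steps=[[[0, 0, 0, 0, 0, 0], [0, 0, 0, 0, 0, 0]]])

```text
clock: 7.35
tool_pos: [0.4979, 0.2865, 0.0552]
orientation: [-179.9, -0.2, 1.5]
force: [11.7, -3.0, -2.6]
opening: 0.0108
gripper_force: 30.0
```

Emit:
step_arm(steps=[[[0.01, 0, 0, 0, 0, 0], [0.02, 0, 0, 0, 0, 0], [0.03, 0, 0, 0, 0, 0], [0.04, 0, 0, 0, 0, 0], [0.05, 0, 0, 0, 0, 0], [0.06, 0, 0, 0, 0, 0], [0.07, 0, 0, 0, 0, 0], [0.07, 0, 0, 0, 0, 0], [0.07, 0, 0, 0, 0, 0]]])

```text
clock: 8.25
tool_pos: [0.5027, 0.2859, 0.0544]
orientation: [180.0, 0.0, 1.5]
force: [-1.7, -0.3, 0.5]
opening: 0.0111
gripper_force: 30.0
```

Emit:
step_arm(steps=[[[0.005, 0, 0, 0, 0, 0], [0.01, 0, 0, 0, 0, 0], [0.015, 0, 0, 0, 0, 0], [0.015, 0, 0, 0, 0, 0], [0.015, 0, 0, 0, 0, 0]]])

```text
clock: 8.75
tool_pos: [0.5044, 0.286, 0.0545]
orientation: [180.0, 0.0, 1.5]
force: [-0.4, -1.0, -0.1]
opening: 0.0112
gripper_force: 30.0
```

Emit:
step_arm(steps=[[[0.007, 0, 0, 0, 0, 0], [0.014, 0, 0, 0, 0, 0], [0.02, 0, 0, 0, 0, 0], [0.02, 0, 0, 0, 0, 0], [0.02, 0, 0, 0, 0, 0]]])

```text
clock: 9.25
tool_pos: [0.5056, 0.2858, 0.0543]
orientation: [180.0, 0.1, 1.5]
force: [-5.1, -0.1, -0.0]
opening: 0.0112
gripper_force: 30.0
```

Emit:
step_arm(steps=[[[0.003, 0, 0, 0, 0, 0], [0.007, 0, 0, 0, 0, 0], [0.01, 0, 0, 0, 0, 0], [0.01, 0, 0, 0, 0, 0], [0.01, 0, 0, 0, 0, 0]]])

```text
clock: 9.75
tool_pos: [0.5066, 0.2858, 0.0543]
orientation: [180.0, 0.1, 1.5]
force: [-6.4, -1.2, 2.1]
opening: 0.0112
gripper_force: 30.0
```

Emit:
step_arm(steps=[[[0.003, 0, 0, 0, 0, 0], [0.007, 0, 0, 0, 0, 0], [0.01, 0, 0, 0, 0, 0], [0.01, 0, 0, 0, 0, 0], [0.01, 0, 0, 0, 0, 0]]])

```text
clock: 10.25
tool_pos: [0.5071, 0.2858, 0.0541]
orientation: [179.9, 0.1, 1.5]
force: [-7.2, -0.2, 1.2]
opening: 0.0109
gripper_force: 30.0
```

Emit:
step_arm(steps=[[[0.002, 0, 0, 0, 0, 0], [0.004, 0, 0, 0, 0, 0], [0.004, 0, 0, 0, 0, 0], [0.004, 0, 0, 0, 0, 0]]])

```text
clock: 10.65
tool_pos: [0.5072, 0.2857, 0.054]
orientation: [179.9, 0.1, 1.5]
force: [-8.1, 1.0, 1.8]
opening: 0.0108
gripper_force: 30.0
```

Emit:
step_arm(steps=[[[0.005, 0, 0, 0, 0, 0], [0.01, 0, 0, 0, 0, 0], [0.013, 0, 0, 0, 0, 0], [0.013, 0, 0, 0, 0, 0], [0.013, 0, 0, 0, 0, 0]]])

```text
clock: 11.15
tool_pos: [0.5076, 0.2855, 0.0538]
orientation: [179.9, 0.2, 1.5]
force: [-12.5, 1.3, 3.6]
opening: 0.0113
gripper_force: 30.0
```

Emit:
step_arm(steps=[[[0, 0, 0, 0, 0, 0], [0, 0, 0, 0, 0, 0], [0, 0, 0, 0, 0, 0]]])

```text
clock: 11.45
tool_pos: [0.5076, 0.2854, 0.0538]
orientation: [179.9, 0.2, 1.5]
force: [-12.3, 0.2, 2.3]
opening: 0.0112
gripper_force: 30.0
```

Emit:
step_arm(steps=[[[0, 0, 0, 0, 0, 0], [0, 0, 0, 0, 0, 0], [0, 0, 0, 0, 0, 0], [0, 0, 0, 0, 0, 0], [-0.01, 0, 0, 0, 0, 0], [-0.02, 0, 0, 0, 0, 0], [-0.02, 0, 0, 0, 0, 0], [-0.02, 0, 0, 0, 0, 0]]])

```text
clock: 12.25
tool_pos: [0.507, 0.2858, 0.0542]
orientation: [180.0, 0.1, 1.5]
force: [-6.5, -0.6, 2.0]
opening: 0.0111
gripper_force: 30.0
```

Emit:
step_arm(steps=[[[0, 0, 0, 0, 0, 0], [0, 0, 0, 0, 0, 0], [0, 0, 0, 0, 0, 0], [0, 0, 0, 0, 0, 0], [0, 0, 0, 0, 0, 0], [0, 0, 0, 0, 0, 0], [0, 0, 0, 0, 0, 0], [0, 0, 0, 0, 0, 0]]], jaw=90)

```text
clock: 13.05
tool_pos: [0.5081, 0.2861, 0.0546]
orientation: [180.0, -0.0, 1.5]
force: [-0.6, -0.3, 0.3]
opening: 0.0565
gripper_force: 0.0
```

Emit:
step_arm(steps=[[[0, 0, -0.2, 0, 0, 0], [0, 0, -0.5, 0, 0, 0], [0, 0.1, -0.65, 0, 0, 0], [-0.03, 0.5, -0.65, 0, 0, 0], [-0.057, 0.9, -0.65, 0, 0, 0], [-0.057, 0.9, -0.65, 0, 0, 0]]])

```text
clock: 13.65
tool_pos: [0.5032, 0.1919, 0.1195]
orientation: [180.0, 0.1, 1.3]
force: [0.7, -0.3, -0.4]
opening: 0.0566
gripper_force: 0.0
```

Emit:
step_arm(steps=[[[0, 0.15, 0, 0, 0, 0], [0, 0.295, 0, 0, 0, 0], [0, 0.295, 0, 0, 0, 0], [0, 0.295, 0, 0, 0, 0], [0, 0.295, 0, 0, 0, 0]]])

```text
clock: 14.15
tool_pos: [0.5056, 0.1668, 0.1195]
orientation: [180.0, -0.0, 1.5]
force: [0.2, -0.5, -0.6]
opening: 0.0568
gripper_force: 0.0
```

```bash
python3 - <<'E'
from h import *
np.set_printoptions(precision=4,suppress=True)
o=get_obs();print(o["clock"],o["tool_pos"],o["orientation"],o["force"])
c=calibration("wrist");p,d=snapshot("wrist");cv2.imwrite("pics/w2.png",p[:,:,::-1])
g=cloud(c,d).reshape(-1,3)
for y in(.166,.286):
    s=(g[:,2]>.070)&(g[:,2]<.085)&(abs(g[:,1]-y)<.02)&(g[:,0]<.531)&(g[:,0]>.48);b=g[s]
    if len(b): print(len(b),b.mean(0),b.min(0),b.max(0))
E
```

```text
14.15 [0.5056 0.1668 0.1195] [179.9996  -0.0017   1.5133] [ 0.1878 -0.5113 -0.6084]
1043 [0.5123 0.1662 0.0764] [0.4917 0.1597 0.0704] [0.531  0.1725 0.0792]
1056 [0.513  0.2841 0.0759] [0.4937 0.2796 0.07  ] [0.5309 0.2918 0.0794]
```

Emit:
step_arm(steps=[[[0, 0.007, 0.2, 0, 0, 0], [0, 0.007, 0.45, 0, 0, 0], [0, 0.007, 0.65, 0, 0, 0], [0, 0.007, 0.65, 0, 0, 0], [0, 0.007, 0.65, 0, 0, 0]]])

```text
clock: 14.7
tool_pos: [0.5056, 0.1661, 0.0547]
orientation: [180.0, 0.0, 1.5]
force: [0.3, -0.6, 0.3]
opening: 0.0566
gripper_force: 0.0
```

Emit:
step_arm(steps=[[[0, 0, 0, 0, 0, 0], [0, 0, 0, 0, 0, 0], [0, 0, 0, 0, 0, 0], [0, 0, 0, 0, 0, 0], [0, 0, 0, 0, 0, 0], [0, 0, 0, 0, 0, 0], [0, 0, 0, 0, 0, 0], [0, 0, 0, 0, 0, 0], [0, 0, 0, 0, 0, 0], [0, 0, 0, 0, 0, 0]]], jaw=255)

```text
clock: 15.7
tool_pos: [0.5055, 0.1658, 0.0546]
orientation: [180.0, 0.0, 1.5]
force: [-0.6, -0.2, 0.0]
opening: 0.0109
gripper_force: 30.0
```

Emit:
step_arm(steps=[[[-0.007, 0, 0, 0, 0, 0], [-0.014, 0, 0, 0, 0, 0], [-0.02, 0, 0, 0, 0, 0], [-0.02, 0, 0, 0, 0, 0], [-0.02, 0, 0, 0, 0, 0]]])

```text
clock: 16.2
tool_pos: [0.5036, 0.1658, 0.0546]
orientation: [-180.0, -0.0, 1.5]
force: [0.1, 0.1, 0.2]
opening: 0.011
gripper_force: 30.0
```

Emit:
step_arm(steps=[[[-0.008, 0, 0, 0, 0, 0], [-0.016, 0, 0, 0, 0, 0], [-0.025, 0, 0, 0, 0, 0], [-0.025, 0, 0, 0, 0, 0], [-0.025, 0, 0, 0, 0, 0]]])

```text
clock: 16.7
tool_pos: [0.5022, 0.1662, 0.055]
orientation: [-180.0, -0.1, 1.5]
force: [6.9, -1.8, -1.1]
opening: 0.0111
gripper_force: 30.0
```

Emit:
step_arm(steps=[[[-0.003, 0, 0, 0, 0, 0], [-0.007, 0, 0, 0, 0, 0], [-0.01, 0, 0, 0, 0, 0], [-0.01, 0, 0, 0, 0, 0]]])

```text
clock: 17.1
tool_pos: [0.5019, 0.1663, 0.0552]
orientation: [-179.9, -0.2, 1.5]
force: [10.0, -2.8, -1.6]
opening: 0.0108
gripper_force: 30.0
```

Emit:
step_arm(steps=[[[-0.004, 0, 0, 0, 0, 0], [-0.007, 0, 0, 0, 0, 0], [-0.007, 0, 0, 0, 0, 0], [-0.007, 0, 0, 0, 0, 0], [-0.007, 0, 0, 0, 0, 0]]])

```text
clock: 17.6
tool_pos: [0.5017, 0.1665, 0.0554]
orientation: [-179.9, -0.2, 1.5]
force: [11.3, -2.5, -3.4]
opening: 0.0109
gripper_force: 30.0
```

Emit:
step_arm(steps=[[[0, 0, 0, 0, 0, 0], [0, 0, 0, 0, 0, 0], [0, 0, 0, 0, 0, 0], [0, 0, 0, 0, 0, 0], [0, 0, 0, 0, 0, 0]]])

```text
clock: 18.1
tool_pos: [0.5017, 0.1665, 0.0554]
orientation: [-179.9, -0.2, 1.5]
force: [11.3, -2.1, -2.5]
opening: 0.0109
gripper_force: 30.0
```

Emit:
step_arm(steps=[[[-0.003, 0, 0, 0, 0, 0], [-0.003, 0, 0, 0, 0, 0], [-0.003, 0, 0, 0, 0, 0], [-0.003, 0, 0, 0, 0, 0], [-0.003, 0, 0, 0, 0, 0], [-0.003, 0, 0, 0, 0, 0], [-0.003, 0, 0, 0, 0, 0]]])

```text
clock: 18.8
tool_pos: [0.5016, 0.1665, 0.0554]
orientation: [-179.9, -0.3, 1.5]
force: [10.9, -3.4, -3.7]
opening: 0.0113
gripper_force: 30.0
```

Emit:
step_arm(steps=[[[0.01, 0, 0, 0, 0, 0], [0.02, 0, 0, 0, 0, 0], [0.03, 0, 0, 0, 0, 0], [0.04, 0, 0, 0, 0, 0], [0.05, 0, 0, 0, 0, 0], [0.06, 0, 0, 0, 0, 0], [0.07, 0, 0, 0, 0, 0], [0.08, 0, 0, 0, 0, 0], [0.08, 0, 0, 0, 0, 0], [0.08, 0, 0, 0, 0, 0]]])

```text
clock: 19.8
tool_pos: [0.5069, 0.1658, 0.0545]
orientation: [180.0, 0.0, 1.5]
force: [-1.2, -0.1, 0.8]
opening: 0.011
gripper_force: 30.0
```

Emit:
step_arm(steps=[[[0.007, 0, 0, 0, 0, 0], [0.014, 0, 0, 0, 0, 0], [0.02, 0, 0, 0, 0, 0], [0.02, 0, 0, 0, 0, 0], [0.02, 0, 0, 0, 0, 0]]])

```text
clock: 20.3
tool_pos: [0.5091, 0.1659, 0.0545]
orientation: [180.0, -0.0, 1.5]
force: [-0.3, -0.1, 0.8]
opening: 0.011
gripper_force: 30.0
```

Emit:
step_arm(steps=[[[0.007, 0, 0, 0, 0, 0], [0.014, 0, 0, 0, 0, 0], [0.025, 0, 0, 0, 0, 0], [0.025, 0, 0, 0, 0, 0], [0.025, 0, 0, 0, 0, 0]]])

```text
clock: 20.8
tool_pos: [0.5116, 0.166, 0.0546]
orientation: [-180.0, -0.0, 1.5]
force: [-0.9, -0.9, 0.2]
opening: 0.0109
gripper_force: 30.0
```

Emit:
step_arm(steps=[[[0.007, 0, 0, 0, 0, 0], [0.014, 0, 0, 0, 0, 0], [0.02, 0, 0, 0, 0, 0], [0.02, 0, 0, 0, 0, 0], [0.02, 0, 0, 0, 0, 0]]])

```text
clock: 21.3
tool_pos: [0.5136, 0.1661, 0.0546]
orientation: [-180.0, -0.0, 1.5]
force: [-0.6, -0.2, 1.0]
opening: 0.011
gripper_force: 30.0
```

Emit:
step_arm(steps=[[[0.01, 0, 0, 0, 0, 0], [0.02, 0, 0, 0, 0, 0], [0.03, 0, 0, 0, 0, 0], [0.03, 0, 0, 0, 0, 0], [0.03, 0, 0, 0, 0, 0]]])

```text
clock: 21.8
tool_pos: [0.5167, 0.1662, 0.0546]
orientation: [-180.0, -0.0, 1.5]
force: [-0.4, -0.2, 0.1]
opening: 0.0109
gripper_force: 30.0
```

Emit:
step_arm(steps=[[[0.005, 0, 0, 0, 0, 0], [0.01, 0, 0, 0, 0, 0], [0.015, 0, 0, 0, 0, 0], [0.015, 0, 0, 0, 0, 0], [0.015, 0, 0, 0, 0, 0]]])

```text
clock: 22.3
tool_pos: [0.5181, 0.1662, 0.0546]
orientation: [-180.0, -0.0, 1.5]
force: [-0.4, -0.2, 0.8]
opening: 0.0109
gripper_force: 30.0
```

Emit:
step_arm(steps=[[[0.007, 0, 0, 0, 0, 0], [0.014, 0, 0, 0, 0, 0], [0.02, 0, 0, 0, 0, 0], [0.02, 0, 0, 0, 0, 0], [0.02, 0, 0, 0, 0, 0]]])

```text
clock: 22.8
tool_pos: [0.5189, 0.1659, 0.0542]
orientation: [180.0, 0.1, 1.5]
force: [-5.9, 1.5, 1.4]
opening: 0.0108
gripper_force: 30.0
```

Emit:
step_arm(steps=[[[0.004, 0, 0, 0, 0, 0], [0.008, 0, 0, 0, 0, 0], [0.012, 0, 0, 0, 0, 0], [0.012, 0, 0, 0, 0, 0], [0.012, 0, 0, 0, 0, 0]]])

```text
clock: 23.3
tool_pos: [0.5199, 0.1659, 0.0541]
orientation: [180.0, 0.1, 1.5]
force: [-6.8, 1.2, 3.1]
opening: 0.0111
gripper_force: 30.0
```

Emit:
step_arm(steps=[[[0.003, 0, 0, 0, 0, 0], [0.006, 0, 0, 0, 0, 0], [0.006, 0, 0, 0, 0, 0], [0.006, 0, 0, 0, 0, 0]]])

```text
clock: 23.7
tool_pos: [0.5205, 0.1659, 0.0542]
orientation: [180.0, 0.1, 1.5]
force: [-6.4, 1.7, 1.8]
opening: 0.0113
gripper_force: 30.0
```

Emit:
step_arm(steps=[[[0.004, 0, 0, 0, 0, 0], [0.008, 0, 0, 0, 0, 0], [0.01, 0, 0, 0, 0, 0], [0.01, 0, 0, 0, 0, 0], [0.01, 0, 0, 0, 0, 0]]])

```text
clock: 24.2
tool_pos: [0.521, 0.1658, 0.054]
orientation: [179.9, 0.2, 1.5]
force: [-9.2, 1.0, 2.9]
opening: 0.0107
gripper_force: 30.0
```

Emit:
step_arm(steps=[[[0.004, 0, 0, 0, 0, 0], [0.008, 0, 0, 0, 0, 0], [0.01, 0, 0, 0, 0, 0], [0.01, 0, 0, 0, 0, 0], [0.01, 0, 0, 0, 0, 0]]])

```text
clock: 24.7
tool_pos: [0.5212, 0.1656, 0.0538]
orientation: [179.9, 0.3, 1.5]
force: [-11.3, 2.7, 4.4]
opening: 0.0112
gripper_force: 30.0
```

Emit:
step_arm(steps=[[[0, 0, 0, 0, 0, 0], [0, 0, 0, 0, 0, 0], [0, 0, 0, 0, 0, 0], [0, 0, 0, 0, 0, 0]]])

```text
clock: 25.1
tool_pos: [0.5212, 0.1656, 0.0538]
orientation: [179.9, 0.3, 1.5]
force: [-10.3, 2.3, 3.3]
opening: 0.0107
gripper_force: 30.0
```

Emit:
step_arm(steps=[[[0.005, 0, 0, 0, 0, 0], [0.005, 0, 0, 0, 0, 0], [0.005, 0, 0, 0, 0, 0], [0.005, 0, 0, 0, 0, 0], [0.005, 0, 0, 0, 0, 0], [0.005, 0, 0, 0, 0, 0], [0.005, 0, 0, 0, 0, 0], [0.005, 0, 0, 0, 0, 0]]])

```text
clock: 25.9
tool_pos: [0.5214, 0.1655, 0.0537]
orientation: [179.9, 0.3, 1.5]
force: [-12.6, 2.8, 4.0]
opening: 0.011
gripper_force: 30.0
```

Emit:
step_arm(steps=[[[-0.01, 0, 0, 0, 0, 0], [-0.02, 0, 0, 0, 0, 0], [-0.02, 0, 0, 0, 0, 0]]])

```text
clock: 26.2
tool_pos: [0.5208, 0.1659, 0.0542]
orientation: [180.0, 0.1, 1.5]
force: [-7.1, 1.2, 2.3]
opening: 0.011
gripper_force: 30.0
```

Emit:
step_arm(steps=[[[0, 0, 0, 0, 0, 0], [0, 0, 0, 0, 0, 0], [0, 0, 0, 0, 0, 0], [0, 0, 0, 0, 0, 0], [0, 0, 0, 0, 0, 0], [0, 0, 0, 0, 0, 0], [0, 0, 0, 0, 0, 0], [0, 0, 0, 0, 0, 0], [0, 0, 0, 0, 0, 0], [0, 0, 0, 0, 0, 0]]], jaw=0)

```text
clock: 27.2
tool_pos: [0.5223, 0.1663, 0.0545]
orientation: [180.0, 0.0, 1.5]
force: [-0.5, -0.6, -0.2]
opening: 0.0844
gripper_force: 0.0
```

Emit:
step_arm(steps=[[[0, 0, -0.2, 0, 0, 0], [0, 0, -0.5, 0, 0, 0], [0, 0, -0.75, 0, 0, 0], [0.2, 0, -0.75, 0, 0, 0], [0.55, 0, -0.75, 0, 0, 0], [0.737, 0, -0.75, 0, 0, 0], [0.737, 0, -0.75, 0, 0, 0], [0.737, 0, -0.75, 0, 0, 0]]])

```text
clock: 28.0
tool_pos: [0.5957, 0.1679, 0.1289]
orientation: [180.0, 0.1, 1.5]
force: [-0.7, 0.3, 0.8]
opening: 0.0878
gripper_force: 0.0
```

```bash
python3 - <<'E'
from h import *
np.set_printoptions(precision=4,suppress=True)
o=get_obs();print(o["clock"],o["tool_pos"],o["orientation"],o["force"])
c=calibration("wrist");p,d=snapshot("wrist");cv2.imwrite("pics/w3.png",p[:,:,::-1])
g=cloud(c,d).reshape(-1,3)
b=g[(g[:,2]>.075)&(g[:,2]<.105)&(g[:,0]>.6)&(g[:,0]<.66)&(abs(g[:,1]-.168)<.035)]
print(len(b),b.mean(0),b.min(0),b.max(0))
E
```

```text
28.0 [0.5957 0.1679 0.1289] [179.9762   0.0634   1.463 ] [-0.6757  0.3293  0.7603]
6914 [0.6295 0.1694 0.0915] [0.6    0.1444 0.075 ] [0.66   0.1949 0.0986]
```

View pics/w3.png

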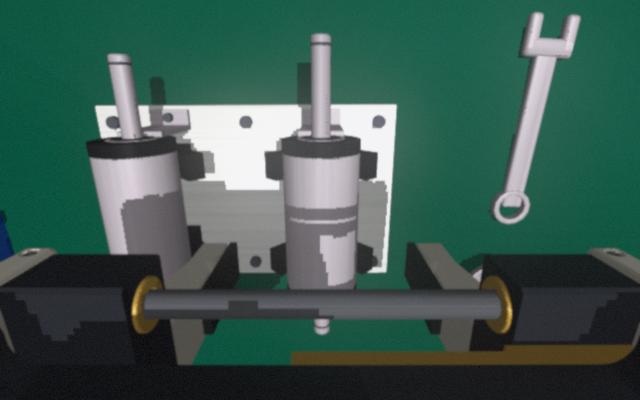

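The wrist picture shows the tube at column 320, centred between the fingers at columns 215 and 425, and the space on both sides is clear. Going down to grip it.

Emit:
step_arm(steps=[[[0, -0.005, 0.2, 0, 0, 0], [0, -0.005, 0.45, 0, 0, 0], [0, -0.005, 0.72, 0, 0, 0], [0, -0.005, 0.72, 0, 0, 0], [0, -0.005, 0.72, 0, 0, 0]]])

```text
clock: 28.55
tool_pos: [0.5956, 0.1687, 0.058]
orientation: [180.0, 0.0, 1.5]
force: [1.0, 0.5, 1.3]
opening: 0.0875
gripper_force: 0.0
```

Emit:
step_arm(steps=[[[0, 0, 0, 0, 0, 0], [0, 0, 0, 0, 0, 0], [0, 0, 0, 0, 0, 0], [0, 0, 0, 0, 0, 0], [0, 0, 0, 0, 0, 0], [0, 0, 0, 0, 0, 0], [0, 0, 0, 0, 0, 0], [0, 0, 0, 0, 0, 0], [0, 0, 0, 0, 0, 0], [0, 0, 0, 0, 0, 0]]], jaw=255)

```text
clock: 29.55
tool_pos: [0.596, 0.1684, 0.0578]
orientation: [180.0, 0.0, 1.5]
force: [-0.4, -4.2, 5.5]
opening: 0.0491
gripper_force: 30.0
```

Emit:
step_arm(steps=[[[0, 0, -0.02, 0, 0, 0], [0, 0, -0.05, 0, 0, 0], [0, 0, -0.1, 0, 0, 0], [0, 0, -0.1, 0, 0, 0]]])

```text
clock: 29.95
tool_pos: [0.596, 0.1691, 0.068]
orientation: [-180.0, -0.0, 1.5]
force: [0.8, -0.4, -4.6]
opening: 0.0493
gripper_force: 30.0
```

Emit:
step_arm(steps=[[[0, 0, -0.15, 0, 0, 0], [0, 0, -0.4, 0, 0, 0], [0, 0, -0.7, 0, 0, 0], [0, 0.1, -0.95, 0, 0, 0], [0, 0.3, -1, 0, 0, 0], [0, 0.6, -1, 0, 0, 0], [0.02, 0.9, -1, 0, 0, 0], [0.02, 1, -1, 0, 0, 0]]])

```text
clock: 30.75
tool_pos: [0.5995, 0.0657, 0.1663]
orientation: [180.0, 0.1, 1.4]
force: [-0.3, 0.1, -4.4]
opening: 0.0497
gripper_force: 30.0
```

Emit:
step_arm(steps=[[[0, 0.3, 0, 0, 0, 0], [0, 0.65, 0, 0, 0, 0], [0.02, 1, 0, 0, 0, 0]]])

```text
clock: 31.05
tool_pos: [0.6043, -0.0325, 0.1665]
orientation: [-180.0, 0.1, 1.5]
force: [0.7, -0.4, -4.6]
opening: 0.0491
gripper_force: 30.0
```

Emit:
step_arm(steps=[[[0, 0.3, 0, 0, 0, 0], [0, 0.65, 0, 0, 0, 0], [0.02, 1, 0, 0, 0, 0]]])

```text
clock: 31.35
tool_pos: [0.6088, -0.1325, 0.1664]
orientation: [-180.0, 0.1, 1.5]
force: [1.1, 0.3, -4.7]
opening: 0.0494
gripper_force: 30.0
```

Emit:
step_arm(steps=[[[0, 0.3, 0, 0, 0, 0.03], [0, 0.65, 0, 0, 0, 0.08], [0.02, 0.9, 0, 0, 0, 0.122], [0.02, 1, 0, 0, 0, 0.122], [0.02, 1, 0, 0, 0, 0.122]]])

```text
clock: 31.85
tool_pos: [0.6135, -0.2324, 0.1662]
orientation: [-180.0, 0.1, -2.1]
force: [-0.2, 0.2, -3.9]
opening: 0.0496
gripper_force: 30.0
```

```bash
python3 - <<'E'
from h import *
np.set_printoptions(precision=4,suppress=True)
o=get_obs();print(o["clock"],o["tool_pos"],o["orientation"],o["force"],o["opening"])
c=calibration("wrist");p,d=snapshot("wrist");cv2.imwrite("pics/w4.png",p[:,:,::-1])
W=cloud(c,d);np.savez("pics/w4.npz",W=W,p=p)
g=W.reshape(-1,3);b=g[(g[:,2]>.024)&(g[:,2]<.035)&(g[:,0]>.4)&(g[:,0]<.8)&(g[:,1]<-.1)]
print(len(b));print(b.min(0),b.max(0)) if len(b) else 0
for x in(.62,.66,.70):
    s=b[abs(b[:,0]-x)<.01]; 
    if len(s): print(x,len(s),np.percentile(s[:,1],[0,2,20,50,80,98,100]))
E
```

```text
31.85 [ 0.6135 -0.2324  0.1662] [-179.9782    0.1023   -2.1103] [-0.171   0.2399 -3.8753] 0.049599749566641746
7287
[ 0.5436 -0.3483  0.024 ] [ 0.7575 -0.1634  0.0329]
0.62 462 [-0.3439 -0.3433 -0.3396 -0.3352 -0.1691 -0.1657 -0.1651]
0.66 504 [-0.345  -0.3445 -0.341  -0.3366 -0.1706 -0.1671 -0.1666]
0.7 577 [-0.3469 -0.3459 -0.3425 -0.3381 -0.1718 -0.1684 -0.1676]
```

View pics/w4.png

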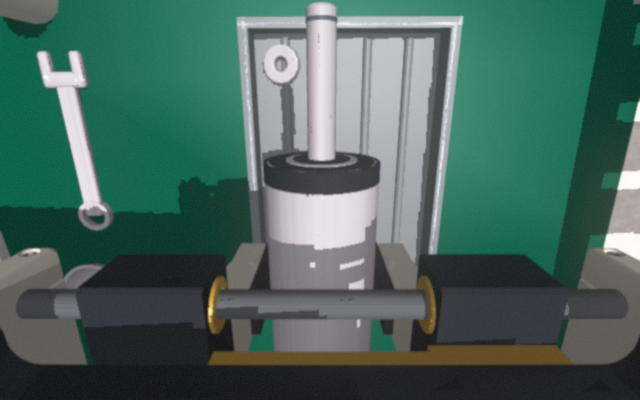

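The wrist picture shows the roller held level (columns 265–380) over the tray (columns 240–460), about 22 mm left of the tray's midline. The ring at (281,64) is clear of it. Shifting right and going down.

Emit:
step_arm(steps=[[[0, 0.1, 0.1, 0, 0, 0], [0, 0.22, 0.3, 0, 0, 0], [0, 0.22, 0.6, 0, 0, 0], [0, 0.22, 0.85, 0, 0, 0], [0, 0.22, 1, 0, 0, 0], [0, 0.22, 1, 0, 0, 0], [0, 0.22, 1, 0, 0, 0]]])

```text
clock: 32.6
tool_pos: [0.6142, -0.2528, 0.068]
orientation: [180.0, -0.0, -1.9]
force: [0.2, 0.4, -3.6]
opening: 0.0492
gripper_force: 30.0
```

Emit:
step_arm(steps=[[[0, 0, 0.1, 0, 0, 0], [0, 0, 0.25, 0, 0, 0], [0, 0, 0.4, 0, 0, 0], [0, 0, 0.48, 0, 0, 0], [0, 0, 0.48, 0, 0, 0], [0, 0, 0.48, 0, 0, 0], [0, 0, 0.48, 0, 0, 0]]])

```text
clock: 33.3
tool_pos: [0.6142, -0.2531, 0.0201]
orientation: [180.0, -0.1, -2.0]
force: [0.3, 0.5, -4.0]
opening: 0.0492
gripper_force: 30.0
```

Emit:
step_arm(steps=[[[0, 0.013, 0, 0, 0, 0], [0, 0.013, 0.02, 0, 0, 0], [0, 0.013, 0.04, 0, 0, 0], [0, 0.013, 0.04, 0, 0, 0], [0, 0.013, 0.04, 0, 0, 0]]])

```text
clock: 33.8
tool_pos: [0.6136, -0.2542, 0.0155]
orientation: [-180.0, 0.0, -2.0]
force: [-0.5, 0.5, -4.2]
opening: 0.0495
gripper_force: 30.0
```

Emit:
step_arm(steps=[[[0, 0, 0.005, 0, 0, 0], [0, 0, 0.01, 0, 0, 0], [0, 0, 0.01, 0, 0, 0], [0, 0, 0.01, 0, 0, 0]]])

```text
clock: 34.2
tool_pos: [0.6137, -0.2542, 0.0149]
orientation: [180.0, -0.0, -2.0]
force: [-0.5, 1.0, -1.0]
opening: 0.0489
gripper_force: 30.0
```

Emit:
step_arm(steps=[[[0, 0, 0.004, 0, 0, 0], [0, 0, 0.004, 0, 0, 0], [0, 0, 0.004, 0, 0, 0]]])

```text
clock: 34.5
tool_pos: [0.6138, -0.2542, 0.0148]
orientation: [180.0, -0.0, -2.0]
force: [-3.6, 2.7, 6.3]
opening: 0.0496
gripper_force: 30.0
```

Emit:
step_arm(steps=[[[0, 0, 0, 0, 0, 0], [0, 0, 0, 0, 0, 0], [0, 0, 0, 0, 0, 0], [0, 0, 0, 0, 0, 0], [0, 0, 0, 0, 0, 0], [0, 0, 0, 0, 0, 0], [0, 0, 0, 0, 0, 0], [0, 0, 0, 0, 0, 0], [0, 0, 0, 0, 0, 0], [0, 0, 0, 0, 0, 0]]], jaw=60)

```text
clock: 35.5
tool_pos: [0.6136, -0.2542, 0.0142]
orientation: [-180.0, 0.0, -2.0]
force: [0.7, 0.5, -0.2]
opening: 0.0668
gripper_force: 0.0
```

Emit:
step_arm(steps=[[[0, 0, -0.1, 0, 0, 0], [0, 0, -0.3, 0, 0, 0], [0, 0, -0.6, 0, 0, 0], [0, 0, -0.9, 0, 0, 0], [0, 0, -1, 0, 0, 0]]])

```text
clock: 36.0
tool_pos: [0.6155, -0.2548, 0.1188]
orientation: [179.9, -0.3, -2.0]
force: [0.5, 0.9, 0.3]
opening: 0.0671
gripper_force: 0.0
```

Emit:
step_arm(steps=[[[-0.3, 0, -0.3, 0, 0, 0], [-0.6, 0, -0.7, 0, 0, 0], [-1, 0, -1, 0, 0, 0], [-1, 0, -1, 0, 0, 0], [-1, 0, -1, 0, 0, 0]]])

```text
clock: 36.5
tool_pos: [0.5135, -0.2508, 0.216]
orientation: [180.0, -0.2, -2.0]
force: [-0.4, -0.1, -0.5]
opening: 0.0672
gripper_force: 0.0
```

```bash
python3 - <<'E'
from h import *
np.set_printoptions(precision=4,suppress=True)
o=get_obs();print(o["clock"],o["tool_pos"],o["force"],o["opening"])
a=snapshot("top")[0];b=snapshot("scene")[0]
cv2.imwrite("pics/t9.png",a[:,:,::-1]);cv2.imwrite("pics/s9.png",b[:,:,::-1])
E
```

```text
36.5 [ 0.5135 -0.2508  0.216 ] [-0.3911 -0.1239 -0.5112] 0.06719312273319186
```

View pics/t9.png

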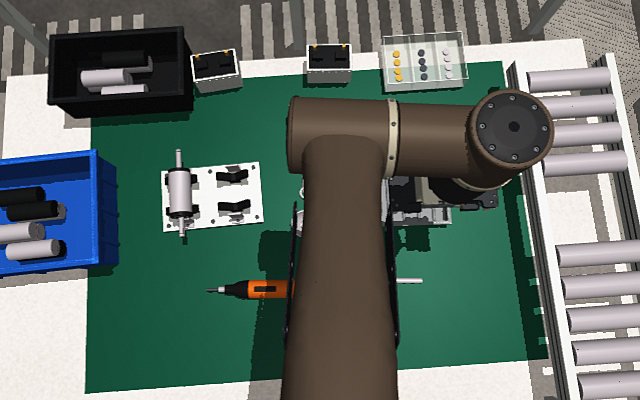

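View pics/s9.png

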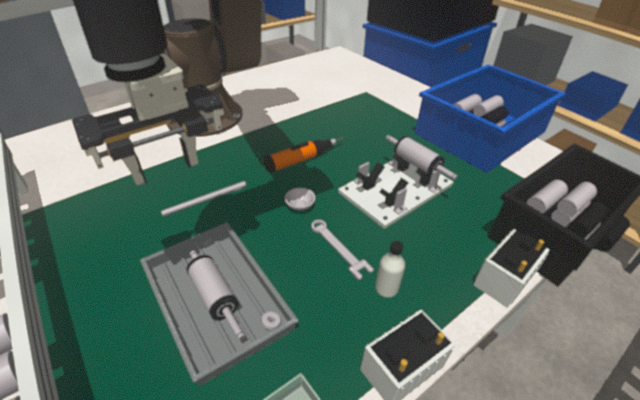

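The scene view shows the faulty roller lying along the tray at (215,290). Its axle sticks out at the far end, so it is pushed in, and the ring (270,319) is where it was. The sound roller is still in its berth (415,155), and the bystanders haven't moved.

```bash
python3 -c "
from plant import *
print(close_job())"
```

```text
the job is handed in; nothing more can be done
None
```

The job is handed in at about 37 s. The left roller is sound (about 5 mm float) and stays in the cradle; the right one has lost its clip (about 15 mm) and lies in the tray. Both axles are pushed in, and stop loads read 11 to 12.6 N.

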